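# Index a drone-build turntable back one notch

### The job

The ratchet turntable that carries the drone frame was turned one notch too far. Lift the red pawl well clear of the teeth with a fingertip (push its yellow-knobbed thumb lever away from the pawl's nose), push the turntable back, counter-clockwise seen from above, by one notch, and then push the pawl down again until it lies fully home in the new notch. Leave the drone frame sitting on its hub, and leave the controller, the tape roll and the jar where they are.

Things in the scene. Friction and masses are not known exactly. Their poses are not given: they have to be found in the camera images.
- stand: Fixed indexing stand, turned about the vertical: aluminium plate 270 x 290 x 12 mm. Origin on the bench surface under the turntable's axis; the plate runs from -135 to 135 mm in its x and -133 to 157 in its y; z is up. Numbers below are in this frame. The pawl's bracket, two grey cheeks up to 68 mm high, 26 mm along x, 28 along y over both, stands at x = -80, y = 103 mm.
- wheel (a joint): Angle (rad) of the blue turntable about the stand's z; grows counter-clockwise from above = backward; near 0 at the start. 232 mm across, top 30 mm above the bench. 12 steel rim teeth (one notch = 0.524), tops at 40 mm, radius 93 to 115 mm. Pawl down, it is blocked backward at about 0.07. 2 N at a post moves it; it stays where left. The pawl goes fully home in the new notch for 0.40 to 0.58.
- pawl (a joint): Angle (rad) of the red pawl about a level hinge along the stand's y at x = -80, y = 103, z = 58 mm. 0 = down, home in a notch; grows as the nose lifts, to a stop at 1.0; clear of the teeth above 0.15. Stiff: stays where left, moves with about 2 N at the lever. Its arm, 14 mm wide, runs 80 mm along +x to the nose, top 58 to 63 mm above the bench when home; it can also be pressed down from above.
- pawl_lever (a point): Centre of the yellow ball, 18 mm across, at the end of the pawl's thumb lever (8 mm rod, 55 mm from the hinge). With the pawl home the lever leans 0.4 rad from upright towards the nose, ball centre 109 mm above the bench. Pushing it along the stand's -x (away from the nose) lifts the pawl; pushing it back along +x lowers it.
- pawl_nose (a point): Middle of the lower edge of the pawl's nose, 75 mm from the hinge along the arm and 26.5 mm below it; 31.5 mm above the bench when the pawl is home.
- post_a (a point): Top centre, 74 mm above the bench, of the push post that stands towards the stand's +x at the start. All four posts alike: upright steel pins 12 mm across with an orange cap 15 mm across and 8 mm high, rising 44 mm from the turntable, 75 mm from its axis and 90 degrees apart.
- post_b (a point): The same, for the post towards the stand's +y (beside the pawl's nose) at the start.
- post_c (a point): The same, for the post towards the stand's -x at the start.
- post_d (a point): The same, for the post towards the stand's -y (opposite the pawl) at the start.
- drone: Loose mini-drone frame (35 g): an X of four orange arms with 12 mm motors 14 mm high at 56 mm from the centre, between the push posts. It sits over a square brass boss on the turntable's hub and turns with it. Origin at the centre of its underside, 42 mm above the bench; motors' tops at 56, propellers at 58 mm.
- controller: Loose grey hand controller with two sticks, about 70 x 160 x 54 mm, lying on the bench. Origin at the centre of its underside. To be left alone.
- tape: Loose roll of green tape, 64 mm across, 19 mm high, lying flat. Origin at the centre of its underside. To be left alone.
- jar: Loose glass jar of screws with a white lid, 42 mm across, 55 mm high. Origin at the centre of its underside. To be left alone.
Things that resemble listed ones, but are neither listed nor needed, are in the scene too. Leave any blue or turquoise look-alike of the drone alone.

How it is judged:
On the way, in this order (a step that is already met when the one before it is completed fails the run):
1. the pawl is lifted well clear of the teeth while the turntable still stands at its first notch (value of joint pawl above 0.25 rad and value of joint wheel between -0.15 and 0.15 rad), for 0.1 s.
2. with the pawl lifted, the turntable is pushed back one notch (value of joint pawl above 0.15 rad and value of joint wheel between 0.38 and 0.62 rad), for 0.1 s.
At the end, for the whole second after the job is handed in: The turntable rests one notch back (joint between 0.38 and 0.62 rad), the pawl lies home in that notch (joint under 0.05 rad), and the drone frame sits level on its hub (within 8 mm of the axis, not raised over 5 mm) (value of joint pawl below 0.05 rad and value of joint wheel between 0.38 and 0.62 rad and velocity of joint wheel between -0.05 and 0.05 rad/s and horizontal distance between drone and stand below 0.008 m and height (world z) of drone below 0.047 m and angle between drone's own z axis and vertical below 0.1 rad); the robot touches nothing.
It fails at once if the drone frame is lifted off its hub (height (world z) of drone above 0.057 m).
It fails at once if the controller is moved or lifted (over 20 mm) (distance of controller from where it was at the start of the episode above 0.02 m).
It fails at once if the tape roll is moved or lifted (over 20 mm) (distance of tape from where it was at the start of the episode above 0.02 m).
It fails at once if the jar is moved or lifted (over 20 mm) (distance of jar from where it was at the start of the episode above 0.02 m).
It also fails if it takes over 61 s, if anything falls off the work surface, if the arm or the gripper's body presses on something with over 40 N, if the wrist force passes 120 N, or if a joint passes its speed limit or range.

### The arm

A 6-joint arm with a two-finger parallel gripper is mounted at the origin on the work surface. World frame = base frame: x ahead of the robot, y to its left, z up, the work surface at z = 0. Lengths are in m, angles in rad, forces in N, time in s.
With the tool pointing down it reaches from about 0.25 to 0.775 m from the base axis. Payload 4 kg.
Tool frame: the origin (TCP) lies at the very end of the fingers, on their centre line; the grasp point (between the pads) lies hold_point_z behind it (hold_point_z is the distance from the TCP to the grasp point, in m); z points along the fingers, y is the direction in which the jaws open and shut (so a half turn about z gives the same grasp; the last joint's range is limited). The gripper opens to 94 mm and grips with 3 to 60 N. Pads are 16 mm wide; open, the fingers measure 119 mm over their backs; the gripper's body (75 mm by 177 mm) begins 78 mm behind the grasp point.
Start: joints at [1.183, 0.087, 1.371, -0, 1.684, -0.103], TCP at [0.155, 0.528, 0.206] pointing down, gripper open.
Joint ranges: [-3.1, 3.1], [-0.76, 2.03], [0.27, 2.55], [-1.08, 4.22], [0.17, 2.65], [-2.57, 2.57]. Speed limits (rad/s): [2.79, 2.79, 3.14, 3.14, 3.14, 3.14].

### API

Orientations are given as [roll, pitch, yaw] about the fixed x, y, z axes, in that order (R = Rz(yaw) Ry(pitch) Rx(roll)).
In Python, from bench import * gives the robot as it stands.
- The arm moves only by the tool step_arm, never from a script. Its argument "increments" is text: rows parted by semicolons, each of 6 numbers parted by spaces: the shift along the tool's x, y, z in cm, then the turn, a rotation vector about the tool's x, y, z in rad. A call has 1 to 5 rows; each row shifts and turns the commanded pose from where the row before left it, along the tool's axes as they then stand; what a row does not reach is not made up. A row lasts 1/10 s, in which the tool goes at most 50 mm and 8.59 degrees, less where a joint would pass 70% of its speed; a pose out of reach is approached as far as the arm can. A call is refused whole if a number of a shift passes 5 or a number of a turn 0.15, either way. A call with a gripper value outside its range is refused whole. "claw" is the gripper's target within -1 to 1 (shut at 1, half-way at 0, fully open at -1), set as the call begins (left out, the last holds). The fingers move at their own pace and stop on an object; the grip force is fixed at half the most. Time passes only in rows, so rows that do not move let the fingers close. It gives the time, the measured TCP pose, the force and the opening at its end, in the units of the state.
- get_obs(): the state, without advancing time (a new reading comes with each control period).
- snapshot(name): name is "side" or "top"; returns the picture (480x640x3 uint8, red, green, blue); there is no depth.
- calibration(name): a dict with "camera_matrix" (3x3 intrinsics, pixels), "eye" and "orientation" of the camera in the world. Camera axes: x right, y up, looking along -z (the intrinsics and any distortion apply to the point x, -y, -z); pixel columns grow to the right and rows downward; lengths in m; the calibration is good to about 2 mm. A picture is of the moment at which its call begins. calibration takes no time and is no camera call.
- close_job(): hands the job in, once; it reports no verdict.
The state is a dict: "time": time; "joint_positions": joint angles; "qvel": joint speeds; "joint_torque": joint torques, N m; "tool_pos": TCP position; "ee_rot": TCP orientation; "wrist_force": force on the tool from outside, world axes, zero at the start; "wrist_torque": the same for the moment, N m; "width": finger opening in m.
Only numpy, scipy, OpenCV 4.12 (cv2) and the standard library are available. Lean on these libraries where they do the work, as an engineer would, in place of code of your own. Each camera call takes 0.05 s, during which the arm holds its last target. There are 200 camera calls.

## Working session

There is one attempt and no reset: what is moved stays moved. The work goes in short steps, Python scripts to look and compute and a tool call to move; the robot and the scene stay as the last step left them, time stands still between calls to the robot, and variables do not carry over. Pictures are saved under pics/ and viewed, about 8 in all and at most 12, crops included, and the job is handed in when it is done.

Besides the shell and the picture viewer there is one more tool, called after ">>>" as name(argument=value, ...), one argument or row to a line, values as JSON. step_arm: Moves the arm, as the interface text tells. Its arguments: {"type":"object","properties":{"increments":{"type":"string"},"claw":{"type":"number"}},"required":["increments"]}

```bash
mkdir -p pics; cat > h.py <<'E'
from bench import *
import numpy as np, cv2
def save(cam,name,crop=None,s=1):
    im=snapshot(cam)[:,:,::-1]
    if crop: x0,y0,x1,y1=crop; im=im[y0:y1,x0:x1]
    cv2.imwrite('pics/'+name,cv2.resize(im,None,fx=s,fy=s,interpolation=cv2.INTER_CUBIC))
def cam(n):
    c=calibration(n); K=np.array(c['camera_matrix']); e=np.array(c['eye']); o=np.array(c['orientation'])
    if o.shape!=(3,3):
        from scipy.spatial.transform import Rotation as R
        o=(R.from_euler('xyz',o) if o.size==3 else R.from_quat(o)).as_matrix()
    return K,e,o,c
def atz(n,px,z):
    K,e,o,_=cam(n); d=np.linalg.inv(K)@[px[0],px[1],1]; d=o@(d*[1,-1,-1]); return e+d*(z-e[2])/d[2]
def proj(n,p):
    K,e,o,_=cam(n); q=K@((o.T@(np.array(p)-e))*[1,-1,-1]); return q[:2]/q[2]
E
python3 - <<'E'
from h import *
save('top','t0.png');save('side','s0.png')
for n in('top','side'):print(calibration(n))
print(get_obs())
E
```

```text
{'camera_matrix': array([[603.48810329,   0.        , 331.30938744],
       [  0.        , 603.48810329, 240.06852865],
       [  0.        ,   0.        ,   1.        ]]), 'eye': array([ 0.32482436, -0.01374859,  1.11268149]), 'orientation': array([ 0.19456221,  0.0227567 , -1.58782164])}
{'camera_matrix': array([[476.39171357,   0.        , 317.32477805],
       [  0.        , 476.39171357, 239.11729769],
       [  0.        ,   0.        ,   1.        ]]), 'eye': array([-0.09387247, -0.61092125,  0.67193734]), 'orientation': array([ 0.99502114, -0.01621844, -0.7829154 ])}
{'time': 0.1, 'joint_positions': array([ 1.18288121e+00,  8.78865818e-02,  1.37208174e+00, -2.86422731e-05,
        1.68358548e+00, -1.03086782e-01]), 'qvel': array([ 0.00046522,  0.00065691, -0.00384413,  0.00086374,  0.00160726,
        0.00019376]), 'joint_torque': array([ 2.52714424e-03, -3.41255522e+01, -3.03301227e+01,  7.20430375e-02,
        3.04476614e-02, -1.04667283e-04]), 'tool_pos': array([0.15436882, 0.52738746, 0.20442906]), 'ee_rot': array([-3.13963899e+00, -1.73494932e-04,  2.85676096e+00]), 'wrist_force': array([-0.63893959,  0.40537234, -0.45248582]), 'wrist_torque': array([-0.00552464,  0.03817852, -0.01950543]), 'width': 0.09416664108008355}
```

View pics/t0.png

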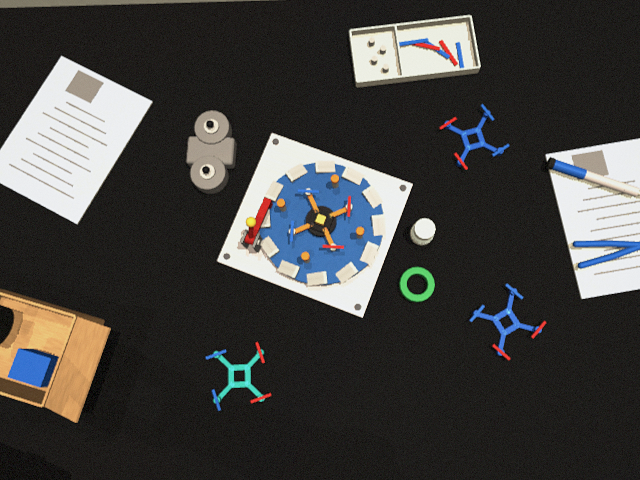

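View pics/s0.png

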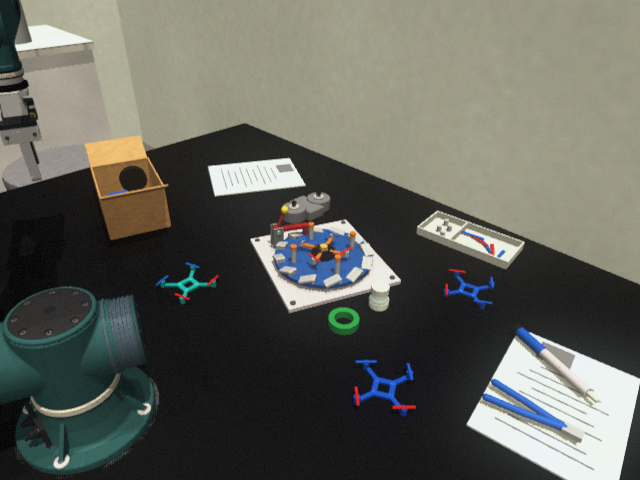

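```bash
python3 - <<'E'
from h import *
save('top','t1.png',(210,125,420,325),3.8)
P=[atz('top',p,.074) for p in [(281,203),(334,179),(360,231),(305,256)]]
C=[atz('top',p,.012) for p in [(272,134),(412,185),(362,317),(218,262)]]
for p in P+C: print(p.round(3))
print('ctr',np.mean(P,0).round(4)); print('ball',atz('top',(251,222),.109).round(3),'tape',atz('top',(417,284),.019),'jar',atz('top',(423,231),.055),'ctl',atz('top',(210,150),.03))
E
```

```text
[0.599 0.095 0.074]
[ 0.641 -0.     0.074]
[ 0.545 -0.044  0.074]
[0.503 0.053 0.074]
[0.753 0.119 0.012]
[ 0.645 -0.147  0.012]
[ 0.399 -0.046  0.012]
[0.505 0.218 0.012]
ctr [0.572  0.0258 0.074 ]
ball [0.557 0.143 0.109] tape [ 0.45615833 -0.14672861  0.019     ] jar [ 0.54666016 -0.15725361  0.055     ] ctl [0.71735977 0.23400974 0.03      ]
```

View pics/t1.png

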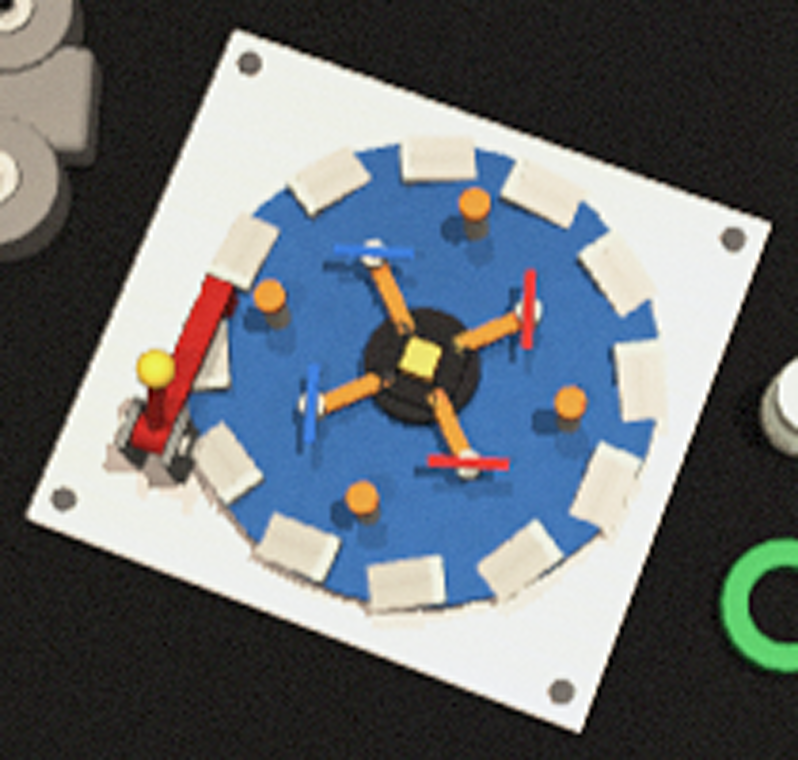

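>>> step_arm(
  increments="0 0 -3 0 0 0.05; 0 0 -3 0 0 0.046; 0 0 -3 0 0 0; -3 -1.15 0 0 0 0; -4 -1.54 0 0 0 0",
  claw=1,
)

```text
time: 0.65
tool_pos: [0.2093, 0.4775, 0.2963]
ee_rot: [3.14, -0.0, 2.764]
wrist_force: [1.0, 0.5, -0.3]
width: 0.0573
```

>>> step_arm(
  increments="-4 -1.54 0 0 0 0;-4 -1.54 0 0 0 0;-4 -1.54 0 0 0 0;-4 -1.54 0 0 0 0;-4 -1.54 0 0 0 0",
)

```text
time: 1.15
tool_pos: [0.3675, 0.3296, 0.2952]
ee_rot: [-3.141, -0.0, 2.761]
wrist_force: [0.1, -0.7, 0.5]
width: 0.0173
```

>>> step_arm(
  increments="-4 -1.54 0 0 0 0;-4 -1.54 0 0 0 0;-4 -1.54 0 0 0 0;-4 -1.54 0 0 0 0;-4 -1.54 0 0 0 0",
)

```text
time: 1.65
tool_pos: [0.5246, 0.1838, 0.2951]
ee_rot: [-3.142, -0.001, 2.761]
wrist_force: [-0.1, 0.3, -0.1]
width: 0.0004
```

```bash
cat >> h.py <<'E'
C0=np.array([.572,.026,0]); A=-.38
Rs=np.array([[np.cos(A),-np.sin(A),0],[np.sin(A),np.cos(A),0],[0,0,1]])
def st():
    o=get_obs(); p=Rs.T@(o['tool_pos']-C0); print('t',o['time'],'stand mm',(p*1000).round(1),'rot',o['ee_rot'].round(3),'F',o['wrist_force'].round(1),'w',round(o['width'],3)); return p
def go(x,y,z):
    "shift in tool axes, cm (tool x=-stand x, y=stand y, z down)"
    from scipy.spatial.transform import Rotation as R
    o=get_obs(); p=C0+Rs@(np.array([x,y,z])/1000)
    print('go',((R.from_euler('xyz',o['ee_rot']).as_matrix().T@(p-o['tool_pos']))*100).round(2))
E
python3 -c "
from h import *
st();go(-30,103,100)"
```

```text
t 1.65 stand mm [-102.6  128.9  295.1] rot [-3.142e+00 -1.000e-03  2.761e+00] F [-0.1  0.3 -0.1] w 0.0
go [-7.27 -2.59 19.51]
```

>>> step_arm(
  increments="-3.6 -1.3 0 0 0 0;-3.6 -1.3 2 0 0 0;0 0 4 0 0 0;0 0 4 0 0 0;0 0 4 0 0 0",
)

```text
time: 2.15
tool_pos: [0.5808, 0.1338, 0.1535]
ee_rot: [-3.142, -0.001, 2.76]
wrist_force: [0.1, -0.3, -0.9]
width: 0.0003
```

>>> step_arm(
  increments="0 0 4 0 0 0;0 0 0 0 0 0;0 0 0 0 0 0",
)

```text
time: 2.45
tool_pos: [0.5805, 0.1343, 0.1153]
ee_rot: [-3.141, -0.002, 2.761]
wrist_force: [0.6, -0.1, -0.8]
width: -0.0001
```

```bash
python3 -c "
from h import *
st();go(-30,103,100)
save('side','s1.png',(230,160,400,310),4)
save('top','t2.png',(210,125,420,325),3.8)"
```

```text
t 2.45 stand mm [-32.3 103.7 115.3] rot [-3.141e+00 -2.000e-03  2.761e+00] F [ 0.6 -0.1 -0.8] w -0.0
go [-0.23 -0.07  1.53]
```

View pics/s1.png

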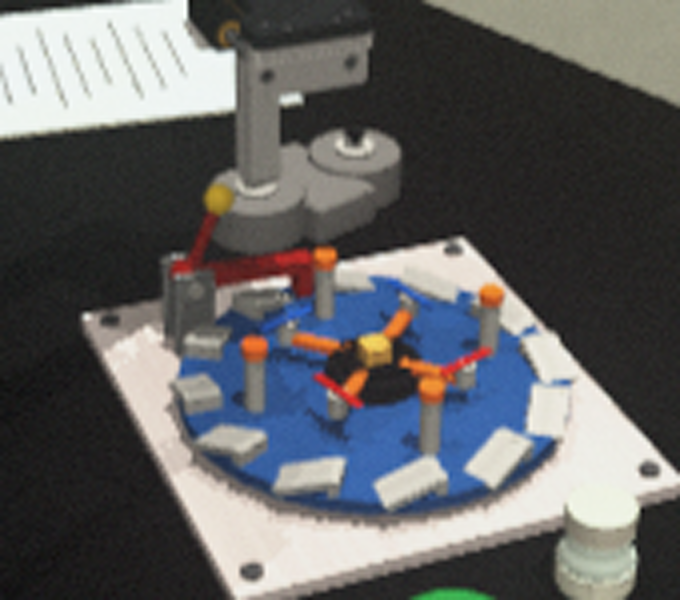

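The side crop shows the fingertip at about (258,185), just beyond the yellow ball (218,198) on the pawl's nose side. I'll lower it and push along the stand's -x.

>>> step_arm(
  increments="0 0 1.5 0 0 0;0.7 0 0 0 0 0;0.7 0 0 0 0 0;0.7 0 0 0 0 0;0.7 0 0 0 0 0",
)

```text
time: 3.05
tool_pos: [0.555, 0.1451, 0.1018]
ee_rot: [3.14, 0.002, 2.761]
wrist_force: [2.2, -0.8, 1.1]
width: 0.0005
```

>>> step_arm(
  increments="0.5 0 0 0 0 0;0.5 0 0 0 0 0;0.4 0 0 0 0 0;0 0 0 0 0 0;0 0 0 0 0 0",
)

```text
time: 3.55
tool_pos: [0.5408, 0.15, 0.0997]
ee_rot: [-3.141, -0.002, 2.761]
wrist_force: [-0.0, 0.1, 0.3]
width: 0.0001
```

```bash
python3 -c "
from h import *
st()
save('side','s2.png',(230,160,400,310),4)"
```

```text
t 3.55 stand mm [-74.9 103.6  99.7] rot [-3.141e+00 -2.000e-03  2.761e+00] F [-0.   0.1  0.3] w 0.0
```

View pics/s2.png

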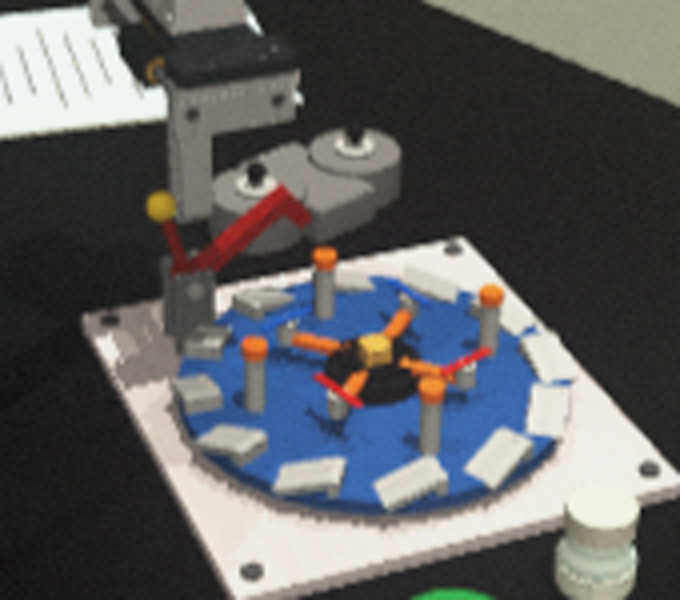

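Pawl clearly raised (nose at (300,215), ball at (160,207)) and the wheel is unmoved. Next I back off and go to post_d.

>>> step_arm(
  increments="-0.4 0 -2 0 0 0;0 0 -3 0 0 0;0 0 -3 0 0 0;-0.5 -4.5 0 0 0 0;-0.5 -4.5 0 0 0 0",
)

```text
time: 4.1
tool_pos: [0.5215, 0.061, 0.1813]
ee_rot: [3.141, 0.001, 2.764]
wrist_force: [1.4, -0.7, 0.2]
width: 0.0005
```

>>> step_arm(
  increments="-0.5 -4.5 0 0 0 0;-0.5 -4.5 0 0 0 0;0 0 3 0 0 0;0 0 0 0 0 0;0 0 0 0 0 0",
)

```text
time: 4.6
tool_pos: [0.4964, -0.0258, 0.1497]
ee_rot: [-3.141, -0.003, 2.761]
wrist_force: [0.2, 0.3, 0.6]
width: 0.0006
```

```bash
python3 -c "
from h import *
st();go(-40,-78,63)"
```

```text
t 4.6 stand mm [-51.  -76.1 149.7] rot [-3.141e+00 -3.000e-03  2.761e+00] F [0.2 0.3 0.6] w 0.001
go [-1.12 -0.18  8.67]
```

>>> step_arm(
  increments="-0.9 -0.2 3 0 0 0;0 0 3 0 0 0;0 0 2 0 0 0;0 0 0.6 0 0 0;0 0 0 0 0 0",
)

```text
time: 5.1
tool_pos: [0.505, -0.0304, 0.0645]
ee_rot: [-3.142, -0.001, 2.762]
wrist_force: [1.4, 0.1, 0.3]
width: 0.0002
```

```bash
python3 -c "
from h import *
st();go(20,-72,63)
save('side','s3.png',(230,160,400,310),4)"
```

```text
t 5.1 stand mm [-41.3 -77.3  64.5] rot [-3.142e+00 -1.000e-03  2.762e+00] F [1.4 0.1 0.3] w 0.0
go [-6.13  0.52  0.15]
```

View pics/s3.png

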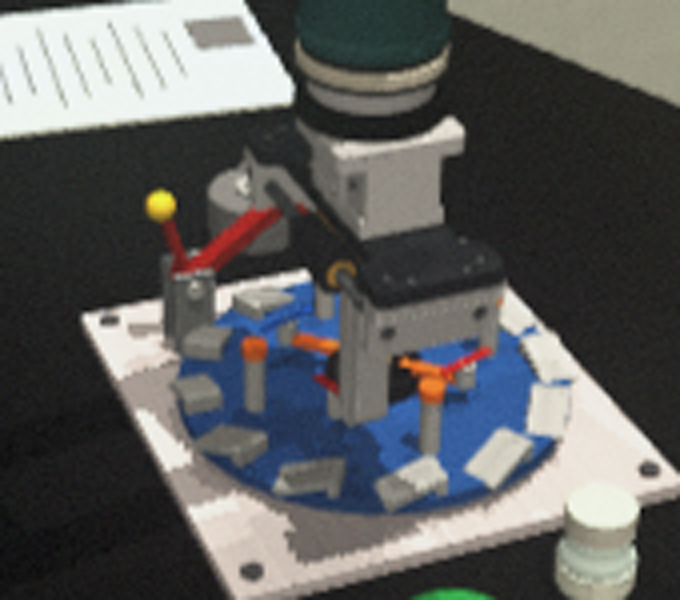

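The tip (370,420) is beside post_d's cap (432,390), and the pawl is still up. Now I push along the stand's +x.

>>> step_arm(
  increments="-1 0 0 0 0 0;-0.7 0 0 0 0 0;-0.7 0.1 0 0 0 0;-0.7 0.1 0 0 0 0;-0.7 0.1 0 0 0 0",
)

```text
time: 5.65
tool_pos: [0.5414, -0.0429, 0.0645]
ee_rot: [-3.141, -0.001, 2.761]
wrist_force: [-3.0, -0.8, 1.7]
width: 0.0002
```

>>> step_arm(
  increments="-0.7 0.1 0 0 0 0;-0.6 0.1 0 0 0 0;-0.5 0 0 0 0 0;-0.4 0 0 0 0 0;0 0 0 0 0 0",
)

```text
time: 6.15
tool_pos: [0.5629, -0.0489, 0.0642]
ee_rot: [3.141, 0.0, 2.761]
wrist_force: [0.3, 0.3, -0.7]
width: 0.0006
```

```bash
python3 -c "
from h import *
st();go(20,-72,63)
save('top','t3.png',(210,125,420,325),3.8)"
```

```text
t 6.15 stand mm [ 19.3 -72.9  64.2] rot [3.141 0.    2.761] F [ 0.3  0.3 -0.7] w 0.001
go [-0.06  0.09  0.12]
```

View pics/t3.png

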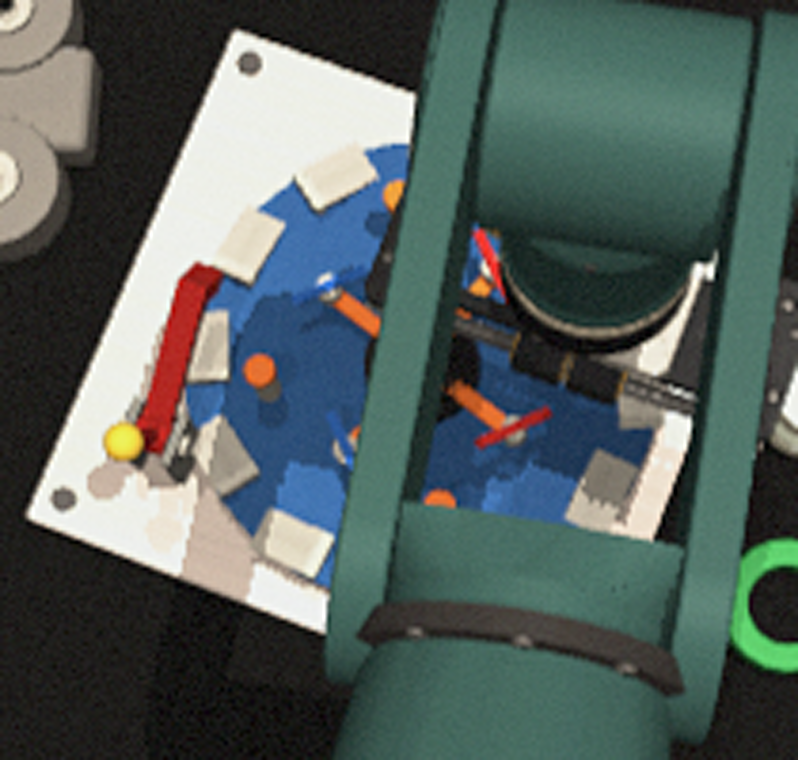

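Top crop: post_b's cap is now at (260,370), i.e. pixel (278.4,222.4), and post_c's at (440,498), i.e. (325.8,256). From these I work out the wheel angle.

```bash
python3 -c "
from h import *
for p,a in (((278.4,222.4),90),((325.8,256),180)):
    q=Rs.T@(atz('top',p,.074)-C0); print((q*1000).round(1),np.hypot(q[0],q[1]),(np.arctan2(q[1],q[0])-np.radians(a)+np.pi)%(2*np.pi)-np.pi)
"
```

```text
[-34.9  65.1  74. ] 0.07389249916979311 0.49142902454136284
[-61.7 -34.9  74. ] 0.07085119527233508 0.5144058039005754
```

>>> step_arm(
  increments="1 0 0 0 0 0;0 0 -3 0 0 0;0 0 -4 0 0 0;0 0 -3 0 0 0;1 4.4 0 0 0 0",
)

```text
time: 6.7
tool_pos: [0.563, -0.005, 0.1712]
ee_rot: [3.141, 0.013, 2.753]
wrist_force: [0.8, 1.7, 0.2]
width: 0.0005
```

>>> step_arm(
  increments="0.8 4.4 0 0 0 0;0.8 4.4 0 0 0 0;0.8 4.4 0 0 0 0;0 0 0 0 0 0;0 0 0 0 0 0",
)

```text
time: 7.2
tool_pos: [0.5866, 0.1312, 0.1645]
ee_rot: [-3.141, 0.001, 2.763]
wrist_force: [0.8, -0.4, -0.4]
width: 0.0005
```

```bash
python3 -c "
from h import *
st();go(-25,103,63)"
```

```text
t 7.2 stand mm [-25.4 103.1 164.5] rot [-3.141e+00  1.000e-03  2.763e+00] F [ 0.8 -0.4 -0.4] w 0.0
go [-0.03  0.   10.15]
```

>>> step_arm(
  increments="0 0 2.5 0 0 0;0 0 2.5 0 0 0;0 0 1 0 0 0;0 0 1 0 0 0;0 0 0.8 0 0 0",
)

```text
time: 7.7
tool_pos: [0.5875, 0.1298, 0.0869]
ee_rot: [3.141, 0.002, 2.759]
wrist_force: [0.2, -0.5, 1.1]
width: 0.0004
```

>>> step_arm(
  increments="0 0 0.8 0 0 0;0 0 0.7 0 0 0;0 0 0.5 0 0 0;0 0 0.2 0 0 0;0 0 0.1 0 0 0",
)

```text
time: 8.2
tool_pos: [0.5869, 0.1308, 0.0633]
ee_rot: [-3.141, -0.0, 2.761]
wrist_force: [0.5, -0.1, 0.5]
width: 0.0006
```

```bash
python3 -c "
from h import *
st();go(-25,103,63)
save('side','s4.png',(230,160,400,310),4)"
```

```text
t 8.2 stand mm [-25.  102.9  63.3] rot [-3.141 -0.     2.761] F [ 0.5 -0.1  0.5] w 0.001
go [-0.    0.01  0.03]
```

View pics/s4.png

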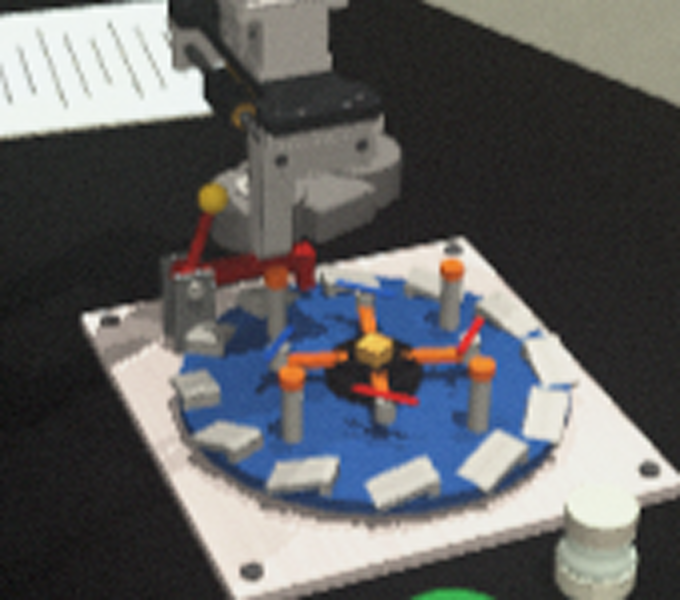

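The pawl is nearly down: the ball is at (212,198), against (218,198) when home. I press further in small steps until the force rises.

>>> step_arm(
  increments="0 0 0.15 0 0 0;0 0 0.15 0 0 0;0 0 0 0 0 0",
)

```text
time: 8.55
tool_pos: [0.5871, 0.1309, 0.0605]
ee_rot: [3.141, 0.0, 2.761]
wrist_force: [-0.1, -0.5, 0.9]
width: 0.0005
```

>>> step_arm(
  increments="0 0 0.15 0 0 0;0 0 0.15 0 0 0;0 0 0 0 0 0",
)

```text
time: 8.85
tool_pos: [0.5872, 0.1309, 0.0595]
ee_rot: [3.141, 0.001, 2.761]
wrist_force: [-2.2, -0.5, 7.1]
width: 0.0002
```

>>> step_arm(
  increments="0 0 0.2 0 0 0;0 0 0.2 0 0 0;0 0 0 0 0 0",
)

```text
time: 9.15
tool_pos: [0.5874, 0.1309, 0.0591]
ee_rot: [3.14, 0.002, 2.761]
wrist_force: [-7.7, -2.0, 20.4]
width: 0.0003
```

```bash
python3 -c "
from h import *
st()
save('side','s5.png',(230,160,400,310),4)"
```

```text
t 9.15 stand mm [-24.6 103.2  59.1] rot [3.140e+00 2.000e-03 2.761e+00] F [-7.7 -2.  20.4] w 0.0
```

View pics/s5.png

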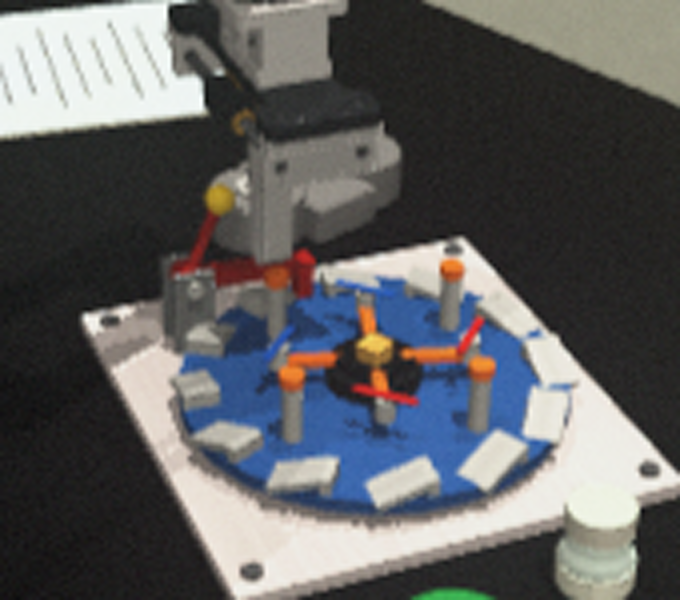

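The ball is back at (219,199), its home position, with a hard stop at 20 N. I'll lift off and clear the view.

>>> step_arm(
  increments="0 0 -1 0 0 0;0 0 -3 0 0 0;0 0 -4 0 0 0;0 0 -5 0 0 0;3 4 -1 0 0 0",
)

```text
time: 9.7
tool_pos: [0.5785, 0.1747, 0.2005]
ee_rot: [3.137, 0.011, 2.753]
wrist_force: [0.8, 1.4, 0.4]
width: 0.0006
```

>>> step_arm(
  increments="4 3 0 0 0 0;4 3 0 0 0 0;4 3 0 0 0 0;4 3 0 0 0 0;0 0 0 0 0 0",
)

```text
time: 10.2
tool_pos: [0.4664, 0.354, 0.1929]
ee_rot: [3.14, -0.003, 2.769]
wrist_force: [-0.2, -0.7, -0.4]
width: 0.0007
```

```bash
python3 -c "
from h import *
st()
save('top','t6.png',(200,75,450,325),2.4)
save('side','s6.png',(230,160,400,310),4)
a=cv2.imread('pics/t6.png');b=cv2.imread('pics/s6.png')
cv2.imwrite('pics/f.png',np.hstack([cv2.resize(a,(400,400)),cv2.resize(b,(400,400))]))"
```

```text
t 10.2 stand mm [-219.7  265.4  192.9] rot [ 3.140e+00 -3.000e-03  2.769e+00] F [-0.2 -0.7 -0.4] w 0.001
```

View pics/f.png

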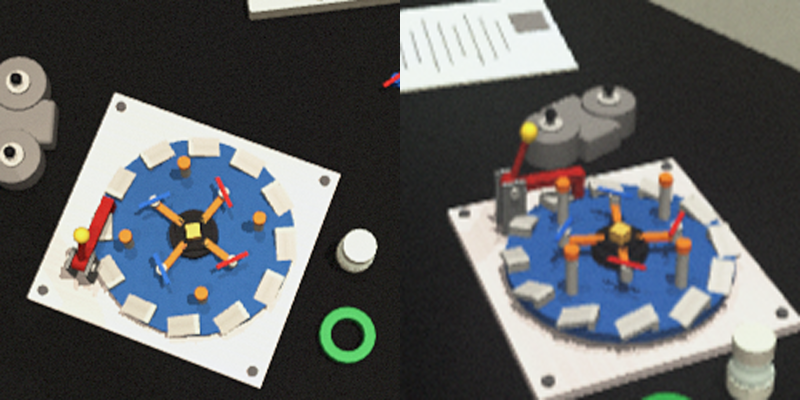

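View pics/s6.png

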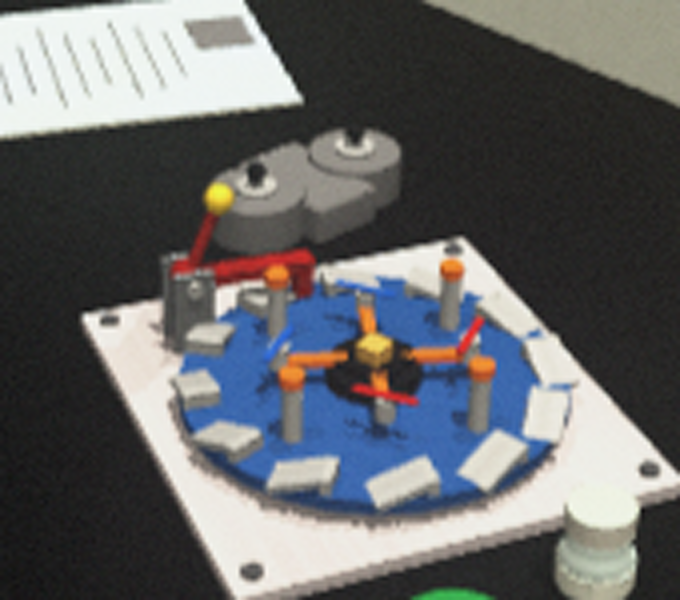

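The pawl lies down with its ball at (218,198), as at the start. The drone sits centred on its hub, and the controller, tape and jar are in place. One numeric check before hand-in.

```bash
python3 -c "
from h import *
def cen(f,x0,y0,x1,y1):
    im=cv2.imread('pics/'+f)[y0:y1,x0:x1].astype(int); m=(im[:,:,2]>150)&(im[:,:,1]>120)&(im[:,:,0]<90)
    ys,xs=np.nonzero(m); return xs.mean().round(2),ys.mean().round(2),len(xs)
for f in('s1.png','s2.png','s6.png'): print(f,cen(f,120,170,260,230))
S=2.4
for p,a in (((125,237),90),((184,162),0),((259,218),-90),((201,294),180)):
    q=Rs.T@(atz('top',(200+p[0]*1.5/S,75+p[1]*1.5/S),.074)-C0); print((q*1000).round(1),((np.arctan2(q[1],q[0])-np.radians(a)+np.pi)%(2*np.pi)-np.pi).round(3))
"
```

```text
s1.png (np.float64(98.05), np.float64(26.44), 405)
s2.png (np.float64(39.64), np.float64(34.76), 388)
s6.png (np.float64(99.07), np.float64(26.59), 573)
[-36.3  65.1  74. ] 0.508
[67. 35. 74.] 0.482
[ 35.8 -66.   74. ] 0.496
[-66.3 -36.3  74. ] 0.501
```

Wheel at about 0.50, and the ball is within 1 crop pixel of its home position (about 0.01 rad). I'm handing in.

```bash
python3 -c "
from h import *
print(close_job())"
```

```text
the job is handed in; nothing more can be done
None
```

I lifted the pawl by its lever to about 0.6 rad. Then I pushed the turntable back one notch at post_d and pressed the pawl down from above until it stopped hard, at about 20 N. I handed the job in at about 10 s; the hand-in reports no verdict.

- **Turntable:** the four posts give 0.48 to 0.51 rad, inside the 0.40 to 0.58 range for the pawl to go fully home.
- **Pawl:** the ball is within about 1 enlarged pixel of its home position at the start, roughly 0.01 rad.
- **Other objects:** by eye, the drone sits level and centred on its hub, and the controller, tape and jar have not moved. I did not measure these.
- **Arm:** it is well clear of everything.

**Disagreement:** the press bottomed out with the fingertip reading 59 to 60 mm above the bench. The arm's top is given as 58 to 63 mm when home, and I had expected contact at 63. The ball position and the hard stop agree that the pawl is home.

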